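# Refit the bench supply's knob and hold it pressed in

## Robot

A 7-joint arm with a two-finger parallel gripper is mounted at the origin on a cart in front of the work surface, level with it; the furniture and walls round the work are solid. World frame = base frame: x ahead of the robot, y to its left, z up, the work surface at z = 0. Lengths are in m, angles in rad, forces in N, time in s.
With the tool pointing down it reaches from about 0.425 to 0.925 m from the base axis. Payload 6.8 kg.
Tool frame: the origin (TCP) lies on the front face of the gripper's body, between the roots of the fingers; the fingertips stand 73 mm ahead of it and the grasp point (between the pads) lies 54 mm ahead of it (bot.finger_overhang is the z of the fingertips in the tool frame, in m); z points along the fingers, y is the line along which they close (so a half turn about z gives the same grasp; the last joint's range is limited). The gripper opens to 85 mm and grips with 20 to 120 N. Pads are 22 mm wide; open, the fingers measure 114 mm over their backs; the gripper's body (76 mm by 85 mm) begins 54 mm behind the grasp point. The pads swing forward as they close: fully open they stand 13 mm farther back than shut.
Start: joints at [1.151, 0.477, 0.022, 1.555, -0.011, 1.109, -0.083], TCP at [0.207, -0.642, 0.304] pointing down, gripper open.
Joint ranges: [-2.96, 2.96], [-0.34, 2.1], [-1.41, 1.46], [0.24, 2.44], [-1.37, 4.51], [0.17, 1.92], [-2.96, 2.96]. Speed limits (rad/s): [2.39, 2.39, 3.14, 3.14, 3.14, 3.14, 3.14].

## Interface

Orientations are given as a unit quaternion [w, x, y, z].
In Python, from station import bot gives the robot as it stands.
- The arm moves only by the tool servo_tool, never from a script. Its argument "motion" is one flat list of numbers, 7 for each row, row after row: the shift along the tool's x, y, z as a fraction of full scale, then the turn, a rotation vector about the tool's x, y, z as a fraction of full scale, then the closure, from 0 (fully open) to 1 (shut). In form: [tx, ty, tz, ax, ay, az, gripper, tx, ty, tz, ax, ay, az, gripper, ...]. A call has 1 to 5 rows; each row shifts and turns the commanded pose from where the row before left it, along the tool's axes as they then stand; what a row does not reach is not made up. Full scale, the value 1, is 0.02 m for a shift and 0.15 rad for a turn. A row lasts 1/8 s, in which the tool goes at most 62.5 mm and 10.7 degrees, less where a joint would pass 70% of its speed; a pose out of reach is approached as far as the arm can. A call with a number of a shift or a turn outside -1 to 1 is refused whole. A call with a gripper value outside its range is refused whole. The fingers move at their own pace and stop on an object; "grip_force" is the grip in N (left out, the last holds). Time passes only in rows, so rows that do not move let the fingers close. It gives the time, the measured TCP pose, the force, the opening and the grip force at its end, in the units of the state.
- bot.get_obs(): the state, without advancing time (a new reading comes with each control period).
- bot.read_camera(name): name is "side" or "top"; returns the picture (480x640x3 uint8, red, green, blue); there is no depth.
- bot.get_calibration(name): a dict with "mtx" (3x3 intrinsics, pixels), "rvec" (rotation vector, rad) and "tvec" (3), from world to camera coordinates, as OpenCV has them. Camera axes: x right, y down, z forward; pixel columns grow to the right and rows downward; lengths in m; the calibration is good to about 2 mm. A picture is of the moment at which its call begins. get_calibration takes no time and is no camera call.
- bot.hand_in(): hands the job in; it is judged then, once.
Trained networks look in the newest picture that a camera, given by its name, has taken for a name from the list of things; names that differ only in an ending like _2 or _b are one class to them, and where a whole thing is asked for, a point or a joint stands for the part that bears it (a point fixed in the world has none). Each returns a list of dicts, best first, with "p" (0 to 1); they miss things now and then, are a little off and sometimes report something else, mostly with a low value. They report only what shows in the picture. A call takes as long as a camera call.
- bot.boxes_of(camera, name): "uv" ([column, row] in pixels, amid what is visible of it).
The state is a dict: "t": time; "q": joint angles; "joint_vel": joint speeds; "joint_torque": joint torques, N m; "eef_pos": TCP position; "tool_rot": TCP orientation; "contact_force": force on the tool from outside, world axes, zero at the start; "torque": the same for the moment, N m; "gripper_width": opening from 0.0 (shut) to 1.0 (fully open); "grasp_force": force on a finger pad.
Only numpy, scipy, OpenCV 4.12 (cv2) and the standard library are available. Lean on these libraries where they do the work, as an engineer would, in place of code of your own. Each camera call takes 0.05 s, during which the arm holds its last target. There are 200 camera calls.

## Task

Put the bench supply on standby: press its red button fully down and let it come back up. Then pick up the black knob, turn it so that the flat in its bore matches the flat on the supply's D-shaft, push it fully home on the shaft without forcing it, and keep pressing so that the sprung shaft stays pushed well in, past half its 7 mm travel (its reset runs only while it is held in). The job ends holding: finish with the fingers still on the knob and the shaft still pressed in, and leave the other things where they are.

Things in the scene. Friction and masses are not known exactly. Their poses are not given: they have to be found in the camera images.
- supply: Low grey bench supply console, 140 (x) x 200 (y) x 50 mm high, fixed to the desk, with a level light grey panel on top. Origin: centre of its underside, on the desk; x and y along its sides, z up. On the panel: the red button 60 mm from the middle towards its own +y, the bare D-shaft 45 mm towards its own -y, and a dark display behind the button.
- standby_top (a point): Middle of the top of the red round push button (26 mm diameter) on the supply's panel; it is pressed straight down.
- standby (a joint): Travel of the red button in m: 0 = up, 0.006 = fully down. A spring brings it back; fully down takes about 5 N.
- shaft_seat (a point): On the axis of the bare upright steel D-shaft, at the top of its 24 mm brass collar, where a knob sits fully home: 10 mm above the panel, 60 mm above the desk while not pressed. The shaft stands 18 mm above it, 14 mm in diameter, its flat 3 mm from the axis, the tip chamfered over 2 mm. z: up the shaft; x: to the side of its flat, which a black line on the collar also marks.
- stem (a joint): How far shaft and collar are pushed down together, in m: 0 = out, 0.007 = at the stop. A spring pushes back with about 4 N at 0 and 10 N at the stop.
- shaft (a joint): Angle of the shaft about its upright axis relative to the supply, rad, anticlockwise from above positive (0: its flat faces the supply's own +x). It stays where it is and turns only stiffly (0.25 N m).
- knob_mid (a point): Centre (half-way up) of the loose black knob, 28 to 56 g, 38 mm high, standing on the desk bore down. Round base disc, 38 mm in diameter, 8 mm high; above it up to the top a grip bar 38 mm long (x) and 24 mm thick (y): grip its two flat parallel long sides. x: along the bar to the end with the white pointer line; z: up.
- knob_base (a point): Centre of the knob's underside, 19 mm below knob_mid; it meets shaft_seat when the knob is fully home. Axes as knob_mid. Here the bore opens: 22 mm deep, 15.2 mm in diameter, its flat 3.6 mm from the axis on the pointer's side (+x), so the knob goes on when its x and the shaft's x point the same way.
- knob_pointer (a point): Point in the plane of the knob's underside, 15 mm from its axis towards the pointer line, the side of the bore's flat.
- heat_sink: Finned aluminium heat sink, 35x50x26 mm, a bystander, origin at the centre of its underside.
- motor_desk: Small silver motor lying on the desk, 24x45x19 mm, a bystander, origin at the centre of its underside.
- tape_blue: Roll of blue insulating tape lying flat, 52x52x19 mm, a bystander, origin at the centre of its underside.

How it is judged:
On the way, in this order (a step that is already met when the one before it is completed fails the run):
1. the red button is pressed fully down while the knob still stands on the desk (value of joint standby above 0.005 m and height (world z) of knob_base below 0.02 m), for 0.1 s.
2. the red button is back up (value of joint standby below 0.001 m), for 0.1 s.
3. the knob is fully home on the shaft, flat to flat (z of knob_base in the frame of shaft_seat below 0.0025 m and distance between knob_base and shaft_seat below 0.0035 m and x of knob_pointer in the frame of shaft_seat above 0.011 m), for 0.1 s.
At the end, for the whole second after the job is handed in: The knob is fully home on the D-shaft (its underside within 2.5 mm of the collar, on the axis within 3.5 mm, pointer on the side of the shaft's flat, upright within 7 degrees), the fingers are on it and keep the sprung shaft pressed in at least 3.5 mm of its 7 mm, at rest, and the red button is up (all of step 3 and angle between knob_base's own z axis and vertical below 0.12 rad and value of joint stem above 0.0035 m and contact force between the fingers and knob above 1 N and value of joint standby below 0.001 m and linear speed of knob below 0.02 m/s); the arm keeps its last pose, push and grip.
It fails at once if a bystander (heat sink, motor or tape roll) is moved by more than 30 mm (distance of any of heat_sink, motor_desk, tape_blue from where it was at the start of the episode above 0.03 m).
It fails at once if the knob is forced onto the supply or its shaft with more than 50 N (contact force between knob and supply above 50 N).
It also fails if it takes over 56 s, if anything falls off the work surface, if the arm or the gripper's body presses on something with over 40 N, if the wrist force passes 120 N, or if a joint passes its speed limit or range.

## Working session

There is one attempt and no reset: what is moved stays moved. The work goes in short steps, Python scripts to look and compute and a tool call to move; the robot and the scene stay as the last step left them, time stands still between calls to the robot, and variables do not carry over. Pictures are saved under pics/ and viewed, at most 10 in all, crops included, and the job is handed in when it is done.

Besides the shell and the picture viewer there is one more tool, called after "Request:" as name(argument=value, ...) on one line, values as JSON. servo_tool: Moves the arm, as the interface text tells. Shift numbers are shares of 0.02 m and turn numbers shares of 0.15 rad, none past 1 either way. Its arguments: {"type":"object","properties":{"motion":{"type":"array","items":{"type":"number","minimum":-1,"maximum":1}},"grip_force":{"type":"number"}},"required":["motion"]}

```bash
mkdir -p pics; ls; cat > h.py <<'E'
from station import bot
import numpy as np, cv2
from scipy.spatial.transform import Rotation as R
def snap(c,f=None,crop=None,s=1):
    im=bot.read_camera(c)
    if crop: im=im[crop[1]:crop[3],crop[0]:crop[2]]
    if s!=1: im=cv2.resize(im,None,fx=s,fy=s,interpolation=cv2.INTER_CUBIC)
    if f: cv2.imwrite('pics/'+f,im[:,:,::-1])
def cam(c):
    k=bot.get_calibration(c); return np.array(k['mtx'],float),np.array(k['rvec'],float).ravel(),np.array(k['tvec'],float).ravel()
def ray(c,uv,z):
    K,r,t=cam(c); M=cv2.Rodrigues(r)[0]; o=-M.T@t
    d=M.T@np.linalg.inv(K)@np.array([uv[0],uv[1],1.]); return o+d*(z-o[2])/d[2]
def proj(c,p):
    K,r,t=cam(c); return cv2.projectPoints(np.array(p,float).reshape(-1,1,3),r,t,K,None)[0].reshape(-1,2)
E
python3 - <<'E'
from h import *
np.set_printoptions(precision=4,suppress=True)
snap('top','top1.png'); snap('side','side1.png')
for c in('top','side'):
    K,r,t=cam(c);M=cv2.Rodrigues(r)[0];print(c,-M.T@t,M[2],K[0,0])
    for n,z in(('standby_top',.056),('shaft_seat',.06),('knob_mid',.019),('knob_pointer',.0),('supply',.05),('heat_sink',.013),('motor_desk',.01),('tape_blue',.01)):
        print(n,[(np.array(b['uv']).round(1).tolist(),round(b['p'],2),ray(c,b['uv'],z).round(4).tolist()) for b in bot.boxes_of(c,n)[:2]])
o=bot.get_obs();print(o)
E
```

```text
pics
top [ 0.4385 -0.068   1.454 ] [ 0.0683  0.0048 -0.9977] 536.1353219041074
standby_top [([391.4, 242.9], 0.72, [0.5423, -0.2407, 0.056]), ([282.7, 237.2], 0.53, [0.554, 0.0437, 0.056])]
shaft_seat [([323.5, 247.1], 0.59, [0.529, -0.0634, 0.06])]
knob_mid [([389.6, 242.5], 0.46, [0.5461, -0.2404, 0.019])]
knob_pointer [([389.1, 243.9], 0.43, [0.5437, -0.2413, 0.0])]
supply [([304.7, 246.4], 0.91, [0.531, -0.014, 0.05]), ([200.6, 205.1], 0.54, [0.6371, 0.2625, 0.05])]
heat_sink [([443.9, 201.0], 0.71, [0.6609, -0.3877, 0.013])]
motor_desk [([195.2, 294.0], 0.41, [0.4021, 0.2798, 0.01])]
tape_blue [([199.4, 203.8], 0.55, [0.6463, 0.2753, 0.01]), ([303.9, 247.9], 0.27, [0.5295, -0.0103, 0.01])]
side [ 0.5658 -1.1187  0.8309] [-0.0302  0.8108 -0.5846] 614.6393236916263
standby_top []
shaft_seat []
knob_mid [([339.6, 324.6], 0.94, [0.5587, -0.246, 0.019]), ([282.7, 191.9], 0.66, [0.4049, 0.2503, 0.019])]
knob_pointer [([335.8, 324.9], 0.74, [0.5511, -0.2267, -0.0])]
supply [([331.3, 255.0], 0.59, [0.5384, -0.0632, 0.05])]
heat_sink []
motor_desk [([281.9, 194.5], 0.47, [0.4022, 0.2522, 0.01])]
tape_blue [([376.0, 189.9], 0.7, [0.6471, 0.2804, 0.01]), ([339.1, 224.8], 0.58, [0.5527, 0.1135, 0.01])]
{'t': 0.9, 'q': array([ 1.1509,  0.4769,  0.0224,  1.5554, -0.0115,  1.1093, -0.0831]), 'joint_vel': array([ 0.0007,  0.0003, -0.    ,  0.0002, -0.0005, -0.0014,  0.0004]), 'joint_torque': array([  0.0005, -59.6324,   1.6066, -28.1555,   0.0125,   0.0015,
        -0.    ]), 'eef_pos': array([ 0.2071, -0.6425,  0.304 ]), 'tool_rot': array([0.    , 0.9879, 0.1552, 0.    ]), 'contact_force': array([ 0.18  , -0.0585, -0.7113]), 'torque': array([-0.0383,  0.    , -0.0004]), 'grasp_force': 0.0, 'gripper_width': 0.9995412928433702}
```

```bash
python3 - <<'E'
import cv2
a=cv2.imread('pics/top1.png')[180:310,250:430]; cv2.imwrite('pics/top1c.png',cv2.resize(a,None,fx=4.4,fy=4.4,interpolation=cv2.INTER_CUBIC))
a=cv2.imread('pics/side1.png')[200:350,250:450]; cv2.imwrite('pics/side1c.png',cv2.resize(a,None,fx=4,fy=4,interpolation=cv2.INTER_CUBIC))
E
```

```text
(no output)
```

View pics/top1c.png

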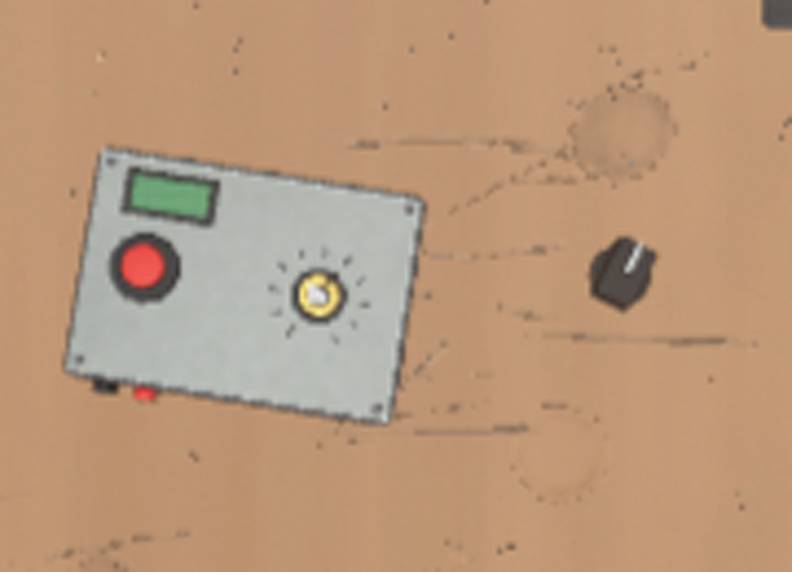

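View pics/side1c.png

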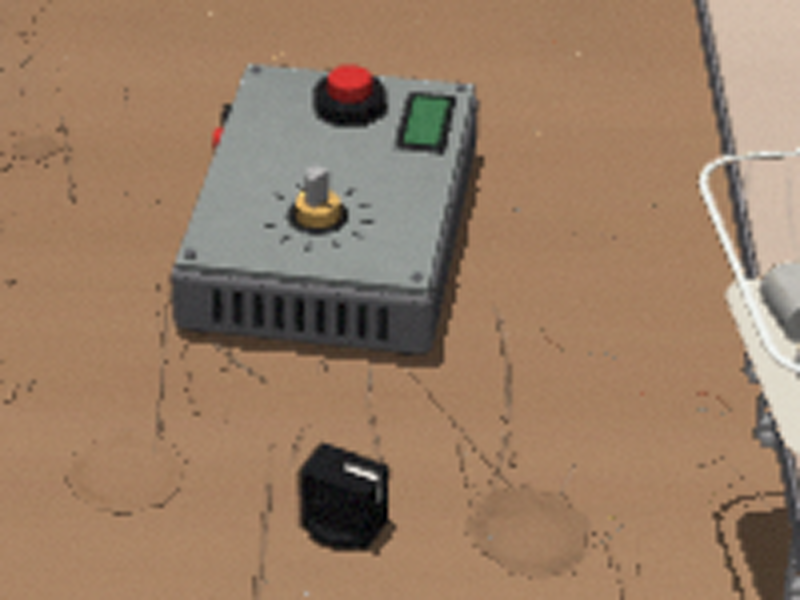

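```bash
python3 - <<'E'
from h import *
o=[]
for c,(u,v) in(('top',(322,247)),('side',(330,250))):
    a=np.mean([bot.read_camera(c).astype(float) for _ in range(6)],0)
    np.save(c+'.npy',a)
    a=a[v-14:v+14,u-14:u+14].clip(0,255).astype(np.uint8)
    o.append(cv2.resize(a,None,fx=14,fy=14,interpolation=cv2.INTER_CUBIC))
cv2.imwrite('pics/zoom.png',np.hstack(o)[:,:,::-1])
print(ray('top',(282.3,240.5),.06),ray('top',(322.3,247.3),.06),ray('top',(391.4,242),.038))
for a,z in (((627,272),.038),((642,243),.038)): print(ray('top',(250+a[0]/4.4,180+a[1]/4.4),z))
for a in((105,150),(425,200),(388,422),(66,372)): print(ray('top',(250+a[0]/4.4,180+a[1]/4.4),.05))
E
```

```text
[0.54504458 0.04428477 0.06      ] [ 0.52847609 -0.06026484  0.06      ] [ 0.54606649 -0.24288063  0.038     ]
[ 0.54658264 -0.24578934  0.038     ]
[ 0.56419695 -0.25476474  0.038     ]
[0.61537374 0.0685222  0.05      ]
[ 0.58745282 -0.12343479  0.05      ]
[ 0.45465603 -0.10261756  0.05      ]
[0.48212002 0.08934842 0.05      ]
```

View pics/zoom.png

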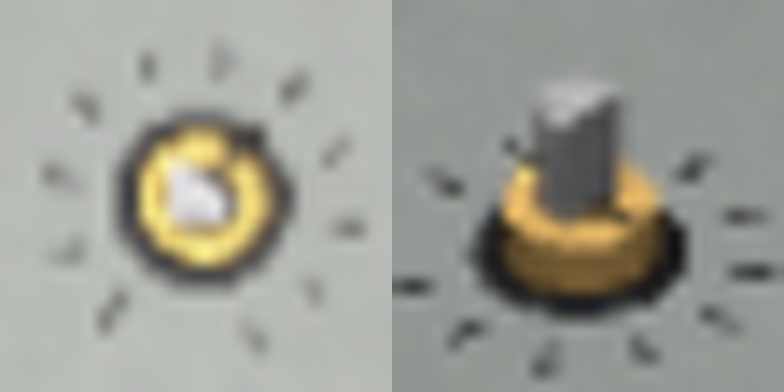

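```bash
cat > fit.py <<'E'
from h import *
from scipy.optimize import minimize
A={c:np.load(c+'.npy') for c in('top','side')}
np.set_printoptions(precision=4,suppress=True)
S=8
def mask(c,ctr,h,f):
    u,v=ctr; a=A[c][v-h:v+h,u-h:u+h].clip(0,255).astype(np.uint8)
    return f(cv2.resize(a,None,fx=S,fy=S,interpolation=cv2.INTER_LINEAR).astype(int)),(u-h,v-h)
def sil(c,P,o,shape):
    m=np.zeros(shape,np.uint8)
    for p in P:
        q=(proj(c,p)-o+.5)*S-.5
        cv2.fillPoly(m,[cv2.convexHull(q.round().astype(np.int32))],1)
    return m>0
def knob(x,y,w):
    t=np.linspace(0,2*np.pi,40); d=[[.019*np.cos(i),.019*np.sin(i),z] for i in t for z in(0,.008)]
    b=[[i*.019,j*.012,z] for i in(1,-1) for j in(1,-1) for z in(.0,.038)]
    M=R.from_euler('z',w).as_matrix(); return [np.array(k)@M.T+[x,y,0] for k in(d,b)]
def collar(x,y):
    t=np.linspace(0,2*np.pi,40); return [np.array([[x+.012*np.cos(i),y+.012*np.sin(i),z] for i in t for z in(.05,.06)])]
if __name__=='__main__':
    dark=lambda a:a.max(2)<85
    mk={'top':mask('top',(391,242),14,dark),'side':mask('side',(337,324),22,dark)}
    for cs in(('top',),('top','side')):
        f=lambda p:sum((sil(c,knob(*p),mk[c][1],mk[c][0].shape)^mk[c][0]).sum()/mk[c][0].sum() for c in cs)
        r=minimize(f,[.546,-.243,-.5],method='Nelder-Mead',options=dict(initial_simplex=[[.546,-.243,-.5],[.551,-.243,-.5],[.546,-.238,-.5],[.546,-.243,-.3]]))
        print('knob',cs,r.x,np.degrees(r.x[2]),r.fun)
    a=A['top']
    def red(c,b): 
        m,o=mask(c,b,16,lambda a:(a[...,0]>150)&(a[...,1]<100)); ys,xs=np.nonzero(m); return (np.array([xs.mean(),ys.mean()])+.5)/S-.5+o
    def brass(c,b):
        m,o=mask(c,b,9,lambda a:(a[...,0]-a[...,2]>50)); h=cv2.convexHull(np.argwhere(m)[:,::-1].astype(np.int32)); M=cv2.moments(h); return (np.array([M['m10'],M['m01']])/M['m00']+.5)/S-.5+o
    print('button top',ray('top',red('top',(282,241)),.062),'side',ray('side',red('side',(337,222)),.062))
    bt=brass('top',(322,247)); print('collar top',ray('top',bt,.060), 'side',ray('side',brass('side',(330,252)),.056))
    for c,z in(('top',.06),('side',.06)):
        x,y=ray(c,bt,.06)[:2] if c=='top' else (ray(c,brass(c,(330,252)),.056)[:2])
        pr=[]
        for w in range(-80,10,5):
            q=proj(c,[[x+r*np.cos(np.radians(w)),y+r*np.sin(np.radians(w)),z] for r in(.0085,.0095,.0105)]).astype(np.float32)
            g=cv2.remap(A[c].sum(2).astype(np.float32),q[:,0],q[:,1],cv2.INTER_LINEAR); pr.append((w,int(g.mean())))
        print(c,pr)
E
python3 fit.py
```

```text
knob ('top',) [ 0.5493 -0.2442 -0.6072] -34.79156032837997 0.6179790378930395
knob ('top', 'side') [ 0.5511 -0.2443 -0.459 ] -26.299474018443156 0.7857861541570962
button top [0.5463 0.0451 0.062 ] side [0.5482 0.0603 0.062 ]
collar top [ 0.5301 -0.0595  0.06  ] side [ 0.5333 -0.0585  0.056 ]
top [(-80, 518), (-75, 514), (-70, 517), (-65, 528), (-60, 517), (-55, 497), (-50, 460), (-45, 423), (-40, 388), (-35, 366), (-30, 369), (-25, 403), (-20, 453), (-15, 504), (-10, 527), (-5, 545), (0, 567), (5, 570)]
side [(-80, 457), (-75, 464), (-70, 466), (-65, 470), (-60, 460), (-55, 434), (-50, 403), (-45, 364), (-40, 328), (-35, 317), (-30, 321), (-25, 342), (-20, 366), (-15, 397), (-10, 430), (-5, 468), (0, 494), (5, 494)]
```

```bash
cat > kf.py <<'E'
from fit import *
dark=lambda a:a.max(2)<110
def fill(m):
    n,l,s,_=cv2.connectedComponentsWithStats(m.astype(np.uint8)); k=1+np.argmax(s[1:,4]); 
    q=np.zeros_like(m,np.uint8); cv2.fillPoly(q,[cv2.convexHull(np.argwhere(l==k)[:,::-1].astype(np.int32))],1); return q>0
mk={}
for c,b,h in(('top',(391,242),14),('side',(337,324),22)):
    m,o=mask(c,b,h,dark); mk[c]=(fill(m),o)
out=[]
for cs in(('top',),('side',)):
    f=lambda p:sum((sil(c,knob(*p),mk[c][1],mk[c][0].shape)^mk[c][0]).sum()/mk[c][0].sum() for c in cs)
    r=minimize(f,[.546,-.243,-.5],method='Nelder-Mead',options=dict(initial_simplex=[[.546,-.243,-.5],[.551,-.243,-.5],[.546,-.238,-.5],[.546,-.243,-.3]]))
    print(cs,r.x,np.degrees(r.x[2]),r.fun)
    c=cs[0]; v=np.zeros(mk[c][0].shape+(3,),np.uint8); v[...,0]=mk[c][0]*255; v[...,2]=sil(c,knob(*r.x),mk[c][1],mk[c][0].shape)*255
    h=mk[c][0].shape[0]//S; u0,v0=mk[c][1]; im=A[c][v0:v0+h,u0:u0+h,::-1].clip(0,255).astype(np.uint8)
    out+=[cv2.resize(x,(360,360)) for x in(v,im)]
cv2.imwrite('pics/kf.png',cv2.resize(np.vstack([np.hstack(out[:2]),np.hstack(out[2:])]),(590,590)))
E
python3 kf.py
```

```text
('top',) [ 0.5486 -0.245  -0.4547] -26.051130847915775 0.12165924276169265
('side',) [ 0.5514 -0.2439 -0.4421] -25.33313295153206 0.05835191824520792
```

View pics/kf.png

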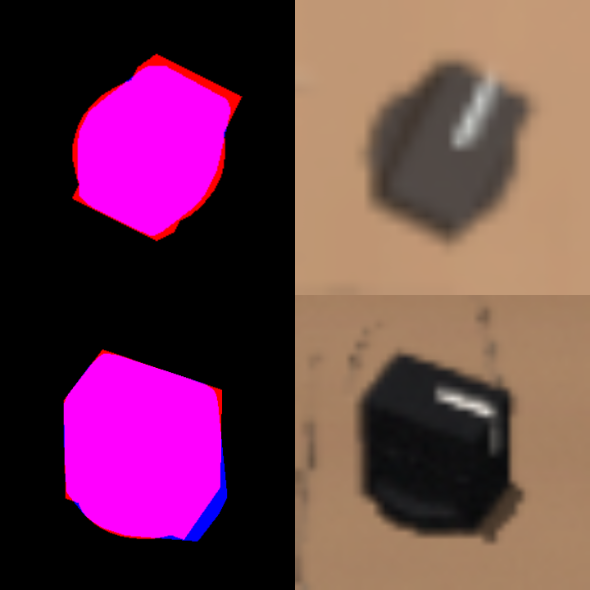

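Request:
servo_tool(motion=[0,0,0,0,0,1,1,0,0,0,0,0,1,1,0,0,0,0,0,1,1,0,0,0,0,0,1,1,0,0,0,0,0,1,1], grip_force=40)

```text
t: 2.12
eef_pos: [0.2071, -0.6424, 0.3039]
tool_rot: [-0.0, 0.976, -0.22, 0.0]
contact_force: [-0.6, -0.3, 0.1]
gripper_width: -0.0
grasp_force: 0.0
```

Request:
servo_tool(motion=[0,-1,0,0,0,0,1,0,-1,0,0,0,0,1,0,-1,0,0,0,0,1,0,-1,0,0,0,0,1,0,-1,0,0,0,0,1])

```text
t: 2.75
eef_pos: [0.2502, -0.5506, 0.304]
tool_rot: [0.0, 0.976, -0.217, 0.0]
contact_force: [-0.5, 0.2, 0.2]
gripper_width: 0.002
grasp_force: 0.0
```

Request:
servo_tool(motion=[0,-1,0,0,0,0,1,0,-1,0,0,0,0,1,0,-1,0,0,0,0,1,0,-1,0,0,0,0,1,0,-1,0,0,0,0,1])

```text
t: 3.38
eef_pos: [0.2925, -0.4601, 0.3039]
tool_rot: [0.0, 0.976, -0.217, 0.0]
contact_force: [-0.1, -0.5, -0.8]
gripper_width: 0.004
grasp_force: 0.0
```

Request:
servo_tool(motion=[0,-1,0,0,0,0,1,0,-1,0,0,0,0,1,0,-1,0,0,0,0,1,0,-1,0,0,0,0,1,0,-1,0,0,0,0,1])

```text
t: 4.0
eef_pos: [0.3348, -0.3696, 0.304]
tool_rot: [0.0, 0.976, -0.217, 0.0]
contact_force: [0.6, 0.9, 0.2]
gripper_width: -0.001
grasp_force: 0.0
```

Request:
servo_tool(motion=[0,-1,0,0,0,0,1,0,-1,0,0,0,0,1,0,-1,0,0,0,0,1,0,-1,0,0,0,0,1,0,-1,0,0,0,0,1])

```text
t: 4.62
eef_pos: [0.3771, -0.2791, 0.3039]
tool_rot: [0.0, 0.976, -0.217, 0.0]
contact_force: [0.7, -0.4, -0.3]
gripper_width: -0.0
grasp_force: 0.0
```

Request:
servo_tool(motion=[0,-1,0.5,0,0,0,1,0,-1,0.5,0,0,0,1,0,-1,0.5,0,0,0,1,0,-1,0.5,0,0,0,1,0,-1,0.5,0,0,0,1])

```text
t: 5.25
eef_pos: [0.4195, -0.1886, 0.2537]
tool_rot: [0.0, 0.976, -0.217, 0.0]
contact_force: [-0.5, -0.1, 0.0]
gripper_width: 0.005
grasp_force: 0.0
```

Request:
servo_tool(motion=[0,-1,0.5,0,0,0,1,0,-1,0.5,0,0,0,1,0,-1,0.5,0,0,0,1,0,-1,0.5,0,0,0,1,0,-1,0.5,0,0,0,1])

```text
t: 5.88
eef_pos: [0.4618, -0.0981, 0.2037]
tool_rot: [0.0, 0.976, -0.217, 0.0]
contact_force: [-0.2, -0.3, 0.4]
gripper_width: 0.0
grasp_force: 0.0
```

Request:
servo_tool(motion=[0.1,-1,0,0,0,0,1,0.1,-1,0,0,0,0,1,0.1,-1,0,0,0,0,1,0.1,-1,0,0,0,0,1,0.1,-1,0,0,0,0,1])

```text
t: 6.5
eef_pos: [0.5134, -0.0118, 0.204]
tool_rot: [0.0, 0.976, -0.217, 0.0]
contact_force: [0.2, 0.4, 1.0]
gripper_width: 0.003
grasp_force: 0.0
```

Request:
servo_tool(motion=[0.1,-1,0.5,0,0,0,1,0.1,-1,0.5,0,0,0,1,0.1,-1,0.5,0,0,0,1,0,-0.3,0.5,0,0,0,1,0,0,0,0,0,0,1])

```text
t: 7.12
eef_pos: [0.546, 0.0445, 0.1628]
tool_rot: [0.0, 0.976, -0.217, -0.001]
contact_force: [-0.5, -0.1, 0.0]
gripper_width: 0.003
grasp_force: 0.0
```

```bash
python3 - <<'E'
from h import *
print(bot.get_obs()['eef_pos'])
snap('side','s2.png',(270,150,430,270),5)
E
```

```text
[0.54598373 0.04451664 0.16276657]
```

View pics/s2.png

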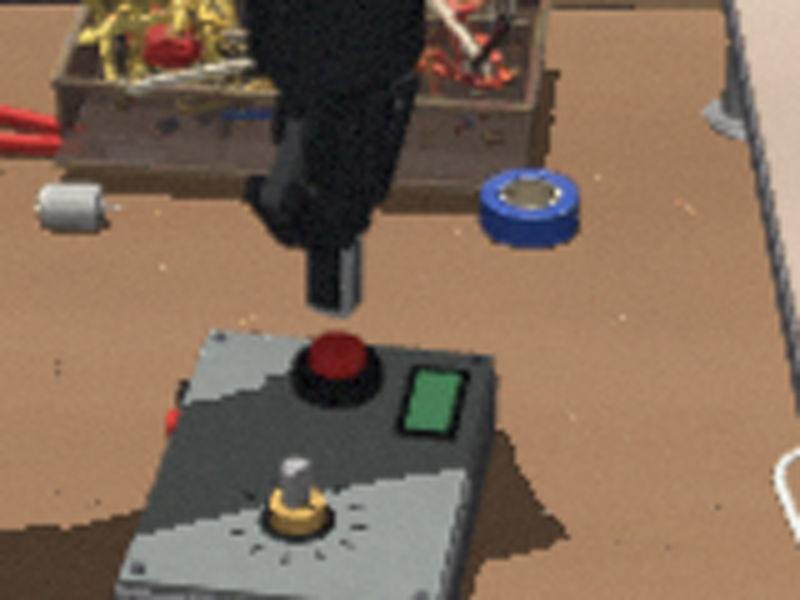

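Request:
servo_tool(motion=[0,0,0.3,0,0,0,1,0,0,0.3,0,0,0,1,0,0,0.2,0,0,0,1,0,0,0.2,0,0,0,1])

```text
t: 7.68
eef_pos: [0.5465, 0.0442, 0.1437]
tool_rot: [0.0, 0.976, -0.217, -0.0]
contact_force: [-0.9, -0.0, 2.3]
gripper_width: -0.003
grasp_force: 1.0
```

Request:
servo_tool(motion=[0,0,0.1,0,0,0,1,0,0,0.1,0,0,0,1])

```text
t: 7.92
eef_pos: [0.5466, 0.0442, 0.14]
tool_rot: [0.0, 0.976, -0.217, -0.0]
contact_force: [-1.6, -0.8, 4.6]
gripper_width: 0.003
grasp_force: 2.0
```

Request:
servo_tool(motion=[0,0,0.1,0,0,0,1,0,0,0.1,0,0,0,1,0,0,0.1,0,0,0,1,0,0,0,0,0,0,1,0,0,0,0,0,0,1])

```text
t: 8.55
eef_pos: [0.5468, 0.0443, 0.138]
tool_rot: [0.0, 0.976, -0.218, 0.0]
contact_force: [-15.5, -2.5, 43.9]
gripper_width: 0.005
grasp_force: 22.3
```

Request:
servo_tool(motion=[0,0,-0.5,0,0,0,1,0,0,-1,0,0,0,1,0,0,-1,0,0,0,0.5,0.48,1,0,0,0,0,0,0.48,1,0,0,0,0,0])

```text
t: 9.18
eef_pos: [0.5473, -0.0001, 0.1841]
tool_rot: [-0.0, 0.976, -0.217, 0.0]
contact_force: [0.0, 0.4, 0.9]
gripper_width: 0.64
grasp_force: 0.0
```

Request:
servo_tool(motion=[0.48,1,0,0,0,0,0,0.48,1,0,0,0,0,0,0.48,1,0,0,0,0,0,0.48,1,0,0,0,0,0,0.48,1,0,0,0,0,0])

```text
t: 9.8
eef_pos: [0.5482, -0.1115, 0.1837]
tool_rot: [-0.0, 0.976, -0.217, 0.0]
contact_force: [1.7, 0.1, 0.3]
gripper_width: 1.0
grasp_force: 0.0
```

Request:
servo_tool(motion=[0.48,1,0,0,0,0,0,0.48,1,0,0,0,0,0,0.48,1,0,0,0,0,0,0.48,1,0,0,0,0,0,0.48,1,0,0,0,0,0])

```text
t: 10.42
eef_pos: [0.5492, -0.2224, 0.1836]
tool_rot: [-0.0, 0.976, -0.217, 0.0]
contact_force: [0.2, 0.1, 0.5]
gripper_width: 1.002
grasp_force: 0.0
```

Request:
servo_tool(motion=[0.48,1,0.8,0,0,0,0,0,0,0.8,0,0,0,0,0,0,0,0,0,0,0])

```text
t: 10.8
eef_pos: [0.5481, -0.2425, 0.1494]
tool_rot: [-0.001, 0.976, -0.217, -0.002]
contact_force: [-0.1, 0.2, -0.2]
gripper_width: 1.001
grasp_force: 0.0
```

```bash
python3 - <<'E'
from h import *
print(bot.get_obs()['eef_pos'])
snap('side','s3.png',(260,240,420,360),5)
E
```

```text
[ 0.54811332 -0.24253951  0.14940597]
```

View pics/s3.png

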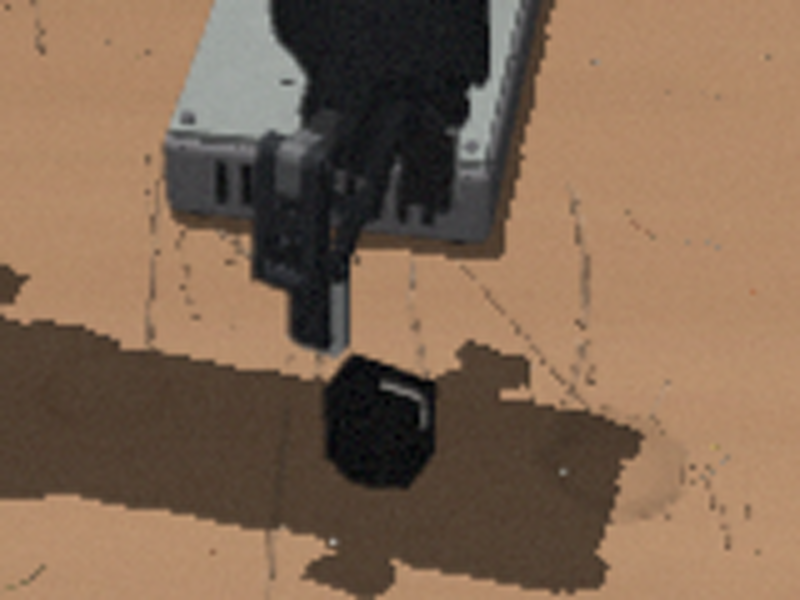

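Request:
servo_tool(motion=[0.13,0.05,1,0,0,0,0,0,0,1,0,0,0,0,0,0,0.8,0,0,0,0,0,0,0.3,0,0,0,0,0,0,0,0,0,0,0], grip_force=50)

```text
t: 11.48
eef_pos: [0.5511, -0.2459, 0.0894]
tool_rot: [-0.0, 0.976, -0.217, -0.0]
contact_force: [-0.1, 1.5, 0.2]
gripper_width: 1.001
grasp_force: 0.0
```

Request:
servo_tool(motion=[0,0,0,0,0,0,0.5,0,0,0,0,0,0,0.6,0,0,0,0,0,0,1,0,0,0,0,0,0,1,0,0,0,0,0,0,1])

```text
t: 12.1
eef_pos: [0.5515, -0.2464, 0.0905]
tool_rot: [0.0, 0.976, -0.217, 0.0]
contact_force: [-0.9, 0.2, 5.0]
gripper_width: 0.267
grasp_force: 49.7
```

Request:
servo_tool(motion=[0,0,-0.5,0,0,0,1,0,0,-1,0,0,0,1,0,0,-1,0,0,0,1,0,0,-1,0,0,0,1,0,0,-1,0,0,0,1])

```text
t: 12.72
eef_pos: [0.5514, -0.2461, 0.1819]
tool_rot: [0.0, 0.976, -0.217, 0.001]
contact_force: [0.6, 0.5, -0.1]
gripper_width: 0.266
grasp_force: 49.0
```

Request:
servo_tool(motion=[-0.53,-0.89,-0.3,0,0,0,1,-0.53,-0.89,0,0,0,0,1,-0.53,-0.89,0,0,0,0,1,-0.53,-0.89,0,0,0,0,1,-0.53,-0.89,0,0,0,0,1])

```text
t: 13.35
eef_pos: [0.5406, -0.141, 0.1854]
tool_rot: [-0.0, 0.976, -0.217, -0.0]
contact_force: [0.2, -0.4, 0.1]
gripper_width: 0.271
grasp_force: 49.1
```

Request:
servo_tool(motion=[-0.53,-0.89,0,0,0,0,1,-0.53,-0.89,0,0,0,0,1,-0.53,-0.89,0,0,0,0,1,-0.53,-0.89,0,0,0,0.98,1,0,0,0,0,0,0,1])

```text
t: 13.98
eef_pos: [0.5324, -0.0579, 0.1856]
tool_rot: [-0.0, 0.958, -0.286, -0.0]
contact_force: [-0.3, 0.1, -0.1]
gripper_width: 0.271
grasp_force: 49.1
```

```bash
python3 - <<'E'
from h import *
o=bot.get_obs();print(o['eef_pos'],o['gripper_width'],2*np.degrees(np.arctan2(o['tool_rot'][2],o['tool_rot'][1])))
a=np.mean([bot.read_camera('side').astype(float) for _ in range(5)],0);np.save('side2.npy',a)
c=a[205:280,280:380].clip(0,255).astype(np.uint8)
cv2.imwrite('pics/s4.png',cv2.resize(c,None,fx=8,fy=8,interpolation=cv2.INTER_CUBIC)[:,:,::-1])
E
```

```text
[ 0.53241594 -0.05788445  0.18558132] 0.27082357255161843 -33.23186806899817
```

View pics/s4.png

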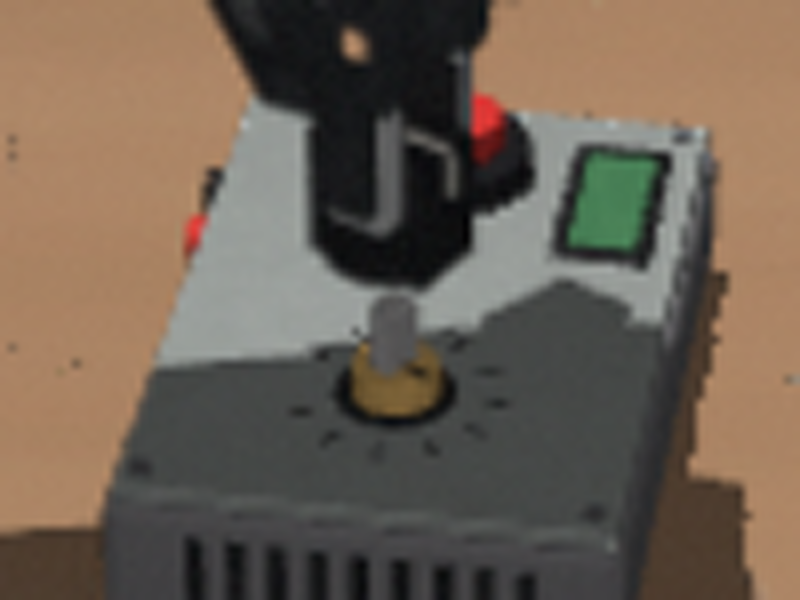

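```bash
cat > rim.py <<'E'
from h import *
from scipy.optimize import least_squares
import sys
def rim(a,x0,y0,z,thr=80):
    t=np.linspace(0,2*np.pi,200); rows=[]
    c0=proj('side',[[x0,y0,z]])[0]
    S=8; u0,v0=int(c0[0])-16,int(c0[1])-16
    g=cv2.resize(a.max(2)[v0:v0+32,u0:u0+32].astype(np.float32),None,fx=S,fy=S,interpolation=cv2.INTER_LINEAR)
    m=(g<thr)
    cols=range(S*4,S*28,2); pts=[]
    for k in cols:
        j=16*S-8
        if not m[j,k]: continue
        n=j
        while n<m.shape[0] and m[n,k]: n+=1
        pts.append(((k+.5)/S-.5+u0,(n)/S-.5+v0))
    pts=np.array(pts)
    def res(p):
        q=proj('side',np.c_[p[0]+.019*np.cos(t),p[1]+.019*np.sin(t),0*t+z]).astype(np.float32).reshape(-1,1,2)
        return [cv2.pointPolygonTest(q,(float(u),float(v)),True) for u,v in pts]
    r=least_squares(res,[x0,y0],diff_step=1e-4,loss='soft_l1',f_scale=.3)
    return r.x,len(pts),np.abs(r.fun).mean()
if __name__=='__main__':
    a=np.load('side2.npy')
    for th in(70,85,100): print(rim(a,.535,-.058,.095,th))
E
python3 rim.py
```

```text
(array([ 0.53284463, -0.05347615]), 79, np.float64(0.22400204411374275))
(array([ 0.5328525 , -0.05438421]), 81, np.float64(0.24465535091918308))
(array([ 0.53278601, -0.05522836]), 82, np.float64(0.2720748151241267))
```

Request:
servo_tool(motion=[0.12,0.12,0,0,0,0,1,0,0,0.3,0,0,0,1,0,0,0.3,0,0,0,1,0,0,0,0,0,0,1])

```text
t: 14.72
eef_pos: [0.533, -0.0638, 0.1731]
tool_rot: [0.0, 0.958, -0.288, -0.001]
contact_force: [0.2, 0.7, 0.2]
gripper_width: 0.269
grasp_force: 49.1
```

```bash
python3 - <<'E'
from rim import *
o=bot.get_obs();print(o['eef_pos'],o['contact_force'],o['torque'])
a=np.mean([bot.read_camera('side').astype(float) for _ in range(4)],0)
z=o['eef_pos'][2]-.0905
for th in(60,75,90): print(rim(a,.535,-.06,z,th))
E
```

```text
[ 0.53300242 -0.06379284  0.17311235] [0.17910828 0.72068693 0.24484338] [0.03015512 0.00993259 0.0119879 ]
(array([ 0.53350368, -0.05745975]), 72, np.float64(0.3295847336100478))
(array([ 0.53345394, -0.05866072]), 79, np.float64(0.37517994809500727))
(array([ 0.53330424, -0.0607399 ]), 81, np.float64(1.186438651115878))
```

```bash
python3 - <<'E'
from h import *
o=bot.get_obs();print(o['t'],o['eef_pos'],o['joint_vel'].round(3))
E
```

```text
14.925 [ 0.53356706 -0.06375878  0.17396833] [ 0.    -0.002  0.    -0.001  0.002  0.001  0.   ]
```

Request:
servo_tool(motion=[0,0,0.2,0,0,0,1,0,0,0.1,0,0,0,1,0,0,0.1,0,0,0,1,0,0,0,0,0,0,1])

```text
t: 15.42
eef_pos: [0.5335, -0.0631, 0.1656]
tool_rot: [-0.0, 0.958, -0.288, -0.0]
contact_force: [-0.1, 2.7, -0.0]
gripper_width: 0.269
grasp_force: 49.0
```

Request:
servo_tool(motion=[-0.03,-0.05,0.1,0,0,0,1,0,0,0.1,0,0,0,1,0,0,0,0,0,0,1])

```text
t: 15.8
eef_pos: [0.5334, -0.0627, 0.1617]
tool_rot: [0.0, 0.957, -0.288, -0.0]
contact_force: [-0.0, 1.6, -1.5]
gripper_width: 0.271
grasp_force: 49.1
```

Request:
servo_tool(motion=[-0.02,-0.03,0.15,0,0,0,1,0,0,0.15,0,0,0,1,0,0,0,0,0,0,1])

```text
t: 16.18
eef_pos: [0.5333, -0.0622, 0.1556]
tool_rot: [0.0, 0.957, -0.289, -0.0]
contact_force: [0.1, -0.4, -0.6]
gripper_width: 0.271
grasp_force: 49.1
```

Request:
servo_tool(motion=[0,0,0.1,0,0,0,1,0,0,0.1,0,0,0,1,0,0,0,0,0,0,1])

```text
t: 16.55
eef_pos: [0.5334, -0.0619, 0.1517]
tool_rot: [0.0, 0.958, -0.288, -0.0]
contact_force: [0.4, -0.8, -0.7]
gripper_width: 0.27
grasp_force: 49.1
```

Request:
servo_tool(motion=[0,0,0.1,0,0,0,1,0,0,0.1,0,0,0,1,0,0,0,0,0,0,1])

```text
t: 16.92
eef_pos: [0.5337, -0.062, 0.1481]
tool_rot: [-0.0, 0.957, -0.288, 0.0]
contact_force: [-0.9, -0.2, 5.0]
gripper_width: 0.273
grasp_force: 49.7
```

Request:
servo_tool(motion=[0,0,0.1,0,0,0,1,0,0,0.1,0,0,0,1,0,0,0,0,0,0,1])

```text
t: 17.3
eef_pos: [0.5338, -0.0619, 0.1444]
tool_rot: [-0.0, 0.957, -0.288, 0.0]
contact_force: [-1.4, -0.6, 7.8]
gripper_width: 0.269
grasp_force: 50.0
```

Request:
servo_tool(motion=[0,0,0.06,0,0,0,1,0,0,0,0,0,0,1,0,0,0,0,0,0,1,0,0,0,0,0,0,1])

```text
t: 17.8
eef_pos: [0.5338, -0.0619, 0.1434]
tool_rot: [-0.0, 0.957, -0.288, 0.0]
contact_force: [-2.5, 0.5, 7.5]
gripper_width: 0.27
grasp_force: 50.2
```

```bash
python3 - <<'E'
from h import *
snap('side','s5.png',(280,205,380,280),8)
o=bot.get_obs();print(o['eef_pos'],o['contact_force'],o['joint_vel'].round(3))
E
```

```text
[ 0.53377266 -0.0619466   0.14337236] [-1.91257243  1.00200623  7.7356826 ] [-0.    -0.    -0.001  0.    -0.001 -0.001  0.001]
```

View pics/s5.png

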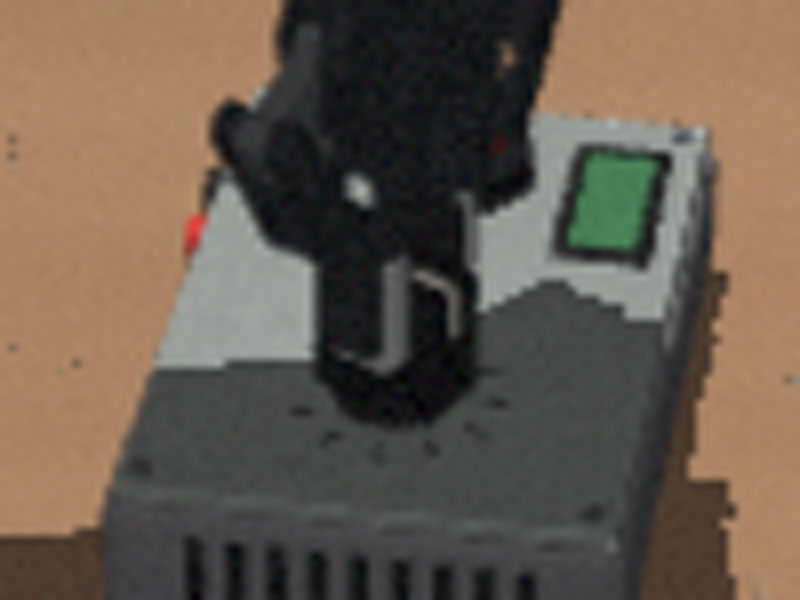

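Request:
servo_tool(motion=[0,0,0.05,0,0,0,1,0,0,0,0,0,0,1,0,0,0,0,0,0,1])

```text
t: 18.23
eef_pos: [0.5339, -0.0619, 0.1432]
tool_rot: [-0.0, 0.957, -0.289, 0.0]
contact_force: [-5.3, -0.2, 17.3]
gripper_width: 0.268
grasp_force: 51.3
```

```bash
python3 -c "
from station import bot
print(bot.hand_in())"
```

```text
the job is handed in; nothing more can be done
None
```

I pressed the red button down and let it come back up. The knob is on the D-shaft, flat to flat, with the shaft pressed to its stop (about 7 mm of travel, 17 N push). The fingers still hold the knob at about 50 N, and I handed the job in at 18.2 s; it returned no verdict.

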